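# Store the spare die in the sugar bowl, close it, and take off the outer lid alone

### The job

Lower the amber die lying outside the tray gently onto the floor of the empty sugar bowl, then lift both nested lids together by the black knob and set them gently on the bowl, inner lid fully seated, and let go. Then take the steel outer lid by its brass collar and lift it alone, straight up and clear above the black knob, and finish still holding it there, level and still, with the inner lid left seated. Never part the lids anywhere else, leave the bowl where it stands, and do not disturb the tea glass, tiles or tray dice.

Things in the scene. Friction and masses are not known exactly. Their poses are not given: they have to be found in the camera images.
- bowl: Round open stainless-steel sugar bowl, loose, about 450 g, 54 mm tall, outer diameter 110 mm at the rim, mouth (inside) 102 mm across, wall 4 mm, inner floor 4 mm above its underside and about 82 mm across. Origin: centre of the underside; z up along its axis.
- inner_lid: Round black lid, loose, 140 g, starts on the table under the outer lid. Plug z 0-12 mm, 95 mm across (86 at its chamfered foot), enters the bowl's mouth; flange z 12-16, 111 mm across, rests on the bowl's rim; cylindrical knob 20 mm across up to z 70, through the outer lid's collar. Origin: plug underside centre, z up; seated, it is 42 mm above the bowl's origin. Lifted, it carries the outer lid.
- inner_knob_top (a point): Centre of the knob's top face, 70 mm above the inner lid's origin, 24 mm above the collar's top while nested.
- outer_lid: Round steel lid, loose, 120 g, 126 mm across, lies freely on the inner lid's flange. Skirt z 0-15 mm, 3 mm thick; plate z 11-15 with a 26 mm hole; brass collar z 15-41, 40 mm outside, 26 inside. Origin: centre of the skirt's lower edge, z up; nested it is 5 mm above the inner lid's origin. Comes off straight up; rise over 65 mm clears the knob.
- outer_collar_top (a point): Centre of the brass collar's upper edge, 41 mm above the outer lid's origin.
- spare_die: Translucent amber die with rounded edges and white pips, a 22 mm cube, 14 g, loose, lying flat on the table outside the tray. Origin: centre of the face it starts on; axes along its edges, z up at the start.
- spare_die_center (a point): Centre of the spare die, 11 mm above its origin.
- dice_tray: Low square blue tray, 150 x 150 mm, 26 mm tall, fixed; holds the two dice that stay. Origin: centre of the underside.
- tray_die_a: Amber 22 mm die in the blue tray, loose; stays there. Origin: centre of the face it starts on.
- tray_die_b: Second amber 22 mm die in the blue tray, loose; stays there. Origin: centre of the face it starts on.
- tea_glass: Waisted tea glass on a white saucer, one loose piece, 100 mm across, 90 mm tall; leave alone. Origin: centre of the underside.
- tile_a: White game tile with a red mark, 34 x 24 x 9 mm, lying flat, loose; leave alone. Origin: centre of the underside.
- tile_b: White game tile with a blue mark, 34 x 24 x 9 mm, lying flat, loose; leave alone. Origin: centre of the underside.
- lamp: Grey lamp base with a toggle switch, fixed, 150 x 150 mm foot, 192 mm tall with its bare socket. Origin: centre of the underside.

How it is judged (in metres and radians):
On the way, in this order (a step that is already met when the one before it is completed fails the run):
1. the spare die lies in the bowl, let go (z of spare_die_center in the frame of bowl between 0.005 and 0.035 m and horizontal distance between spare_die_center and bowl below 0.049 m and contact force between spare_die and the fingers below 0.05 N and linear speed of spare_die below 0.05 m/s and angle between bowl's own z axis and vertical below 0.06 rad and distance of bowl from where it was at the start of the episode below 0.04 m), for 0.2 s.
2. the inner lid is seated in the bowl's mouth with the outer lid nested on it, both let go (z of inner_lid in the frame of bowl between 0.038 and 0.046 m and horizontal distance between inner_lid and bowl below 0.007 m and angle between each of inner_lid, bowl, outer_lid's own z axis and vertical below 0.06 rad and distance of bowl from where it was at the start of the episode below 0.04 m and z of spare_die_center in the frame of bowl between 0.005 and 0.035 m and horizontal distance between spare_die_center and bowl below 0.049 m and z of outer_lid in the frame of inner_lid below 0.009 m and contact force between each of inner_lid, outer_lid and the fingers below 0.05 N), for 0.2 s.
At the end, for the whole second after the job is handed in: Die in the bowl; inner lid seated (38-46 mm up, within 7 mm of the axis, level), untouched; bowl within 40 mm of its start. Gripper holds the outer lid, lower edge over 114 mm above the table, tilt under 0.2 rad, still, clear of inner lid and bowl. Tea glass, tiles, tray dice within 30 mm of start (z of spare_die_center in the frame of bowl between 0.005 and 0.035 m and horizontal distance between spare_die_center and bowl below 0.049 m and z of inner_lid in the frame of bowl between 0.038 and 0.046 m and horizontal distance between inner_lid and bowl below 0.007 m and angle between each of inner_lid, bowl's own z axis and vertical below 0.06 rad and distance of bowl from where it was at the start of the episode below 0.04 m and height (world z) of outer_lid above 0.114 m and angle between outer_lid's own z axis and vertical below 0.2 rad and contact force between outer_lid and the fingers above 1 N and contact force between outer_lid and inner_lid below 0.05 N and contact force between outer_lid and bowl below 0.05 N and contact force between inner_lid and the arm below 0.05 N and contact force between inner_lid and the fingers below 0.05 N and linear speed of outer_lid below 0.03 m/s and linear speed of inner_lid below 0.02 m/s and distance of each of tray_die_a, tray_die_b, tea_glass, tile_a, tile_b from where it was at the start of the episode below 0.03 m); the arm keeps its last pose, push and grip.
It fails at once if the die is dropped in the bowl (over 0.6 m/s below the rim, a fall of 18 mm) or the lids onto it (over 0.5 m/s) ((horizontal distance between spare_die_center and bowl below 0.051 m and z of spare_die_center in the frame of bowl below 0.05 m and linear speed of spare_die above 0.6 m/s) or (horizontal distance between inner_lid and bowl below 0.03 m and z of inner_lid in the frame of bowl below 0.05 m and linear speed of inner_lid above 0.5 m/s)).
It fails at once if the die is pressed on the bowl with over 15 N, or the lids with over 80 N (contact force between spare_die and bowl above 15 N or contact force between any of inner_lid, outer_lid and bowl above 80 N).
It fails at once if the lids come apart by over 20 mm while the inner lid is not seated on the bowl (z of outer_lid in the frame of inner_lid above 0.025 m and not (z of inner_lid in the frame of bowl between 0.038 and 0.046 m and horizontal distance between inner_lid and bowl below 0.007 m and angle between inner_lid's own z axis and vertical below 0.06 rad)).
It fails at once if the bowl is tipped or shoved (angle between bowl's own z axis and vertical above 0.25 rad or distance of bowl from where it was at the start of the episode above 0.045 m).
It fails at once if the tea glass, a tile or a tray die is disturbed (over 30 mm) (distance of any of tray_die_a, tray_die_b, tea_glass, tile_a, tile_b from where it was at the start of the episode above 0.03 m).
It also fails if it takes over 59 s, if anything falls off the work surface, if the arm or the gripper's body presses on something with over 40 N, if the wrist force passes 120 N, or if a joint passes its speed limit or range.

### The arm

A 6-joint arm with a two-finger parallel gripper is mounted at the origin on the work surface. World frame = base frame: x ahead of the robot, y to its left, z up, the work surface at z = 0. Lengths are in m, angles in degrees, forces in N, time in s.
With the tool pointing down it reaches from about 0.4 to 0.825 m from the base axis. Payload 7 kg.
Tool frame: the origin (TCP) lies on the centre line of the jaws, within the pads' length; the fingertips stand 14 mm ahead of it and the grasp point (between the pads) lies 5 mm behind it; z points along the fingers, y is the line along which they close (so a half turn about z gives the same grasp; the last joint's range is limited). The gripper opens to 88 mm and grips with 3 to 60 N. Pads are 19 mm wide; open, the fingers measure 130 mm over their backs; the gripper's body (78 mm by 193 mm) begins 47 mm behind the grasp point.
Start: joints at [85.778, 20.546, 0.682, 0, -70.136, -16.507], TCP at [0.239, 0.631, 0.241] pointing down, gripper open.
Joint ranges: [-176.03, 176.03], [-82.01, 121.73], [-58.28, 71.71], [-173.87, 95.51], [-174.79, -0.11], [-173.66, 173.66]. Speed limits (degrees/s): [136.94, 136.94, 172.46, 180, 180, 180].

### API

Orientations are given as [roll, pitch, yaw] about the fixed x, y, z axes, in that order (R = Rz(yaw) Ry(pitch) Rx(roll)).
In Python, from plant import r gives the robot as it stands.
- The arm moves only by the tool send_rows, never from a script. Its argument "steps" is a list of rows, each an object with "dp": the shift along the tool's x, y, z in mm, a list of three; "roll": the turn about the tool's z in rad; "jaw": the opening in per cent of the stroke, from 0 (shut) to 100 (fully open). In form: [{"dp": [tx, ty, tz], "roll": roll, "jaw": jaw}, ...]. A call has 1 to 5 rows; each row is the pose to reach, as a shift and turn from the pose commanded when the call began, along the tool's axes at that moment; what a row does not reach only later rows make up. A row lasts 1/8 s, in which the tool goes at most 62.5 mm and 10.7 degrees, less where a joint would pass 70% of its speed; a pose out of reach is approached as far as the arm can. A call with a gripper value outside its range is refused whole. The fingers move at their own pace and stop on an object; "newtons" is the grip in N (left out, the last holds). Time passes only in rows, so rows that repeat a pose let the fingers close. It gives the time, the measured TCP pose, the force, the opening and the grip force at its end, in the units of the state.
- r.get_state(): the state, without advancing time (a new reading comes with each control period).
- r.capture(name): name is "scene" or "top"; returns a dict with "image" (400x640x3 uint8, blue, green, red), "K" (3x3 intrinsics, pixels), "dist" ([k1, k2, p1, p2, k3] as OpenCV has them; the pictures are not rectified), "rvec" (rotation vector, rad) and "tvec" (3), from world to camera coordinates, as OpenCV has them. Camera axes: x right, y down, z forward; pixel columns grow to the right and rows downward; lengths in m; the calibration is good to about 2 mm. A picture is of the moment at which its call begins. There is no depth.
- r.close_job(): hands the job in; it is judged then, once.
The state is a dict: "time_s": time; "joints": joint angles; "qd": joint speeds; "joint_torque": joint torques, N m; "tcp_pos": TCP position; "eef_rot": TCP orientation; "contact_force": force on the tool from outside, world axes, zero at the start; "moment": the same for the moment, N m; "gripper_width": finger opening in m; "gripper_force": force on a finger pad.
Only numpy, scipy, OpenCV 4.12 (cv2) and the standard library are available. Lean on these libraries where they do the work, as an engineer would, in place of code of your own. Each camera call takes 0.05 s, during which the arm holds its last target. There are 200 camera calls.

## Working session

There is one attempt and no reset: what is moved stays moved. The work goes in short steps, Python scripts to look and compute and a tool call to move; the robot and the scene stay as the last step left them, time stands still between calls to the robot, and variables do not carry over. Pictures are saved under pics/ and viewed, at most 10 in all, crops included, and the job is handed in when it is done.

Besides the shell and the picture viewer there is one more tool, called after "Request:" by a JSON object that holds its "api" and its "payload", one argument or row to a line. send_rows: Moves the arm, as the interface text tells. Its arguments: {"type":"object","properties":{"steps":{"type":"array","items":{"type":"object","properties":{"dp":{"type":"array","items":{"type":"number"}},"roll":{"type":"number"},"jaw":{"type":"number"}}}},"newtons":{"type":"number"}},"required":["steps"]}

```bash
mkdir -p pics; ls; python3 - <<'E'
from plant import r
import cv2
print(r.get_state())
for n in ("scene","top"):
    c=r.capture(n); cv2.imwrite(f"pics/{n}0.png",c["image"])
    import numpy as np
    R=cv2.Rodrigues(np.array(c["rvec"],float))[0]; print(n,c["K"],c["dist"],-R.T@np.array(c["tvec"]).ravel(),R)
E
```

```text
pics
{'time_s': 0.0, 'joints': array([ 8.57788637e+01,  2.05910777e+01,  6.35781250e-01, -1.93144659e-02,
       -7.01364553e+01, -1.65057989e+01]), 'qd': array([-0.02215739, -0.00424396, -0.01642906, -0.11535681,  0.00382845,
       -0.01125205]), 'joint_torque': array([-1.84541437e-03, -5.82711983e+01,  2.93053079e+01,  6.99680284e+00,
        6.86382395e-03, -1.73519720e-04]), 'tcp_pos': array([0.23876864, 0.63087679, 0.23964449]), 'eef_rot': array([ 1.79906870e+02, -8.66144054e-03, -2.07335055e+01]), 'contact_force': array([ 0.15107639, -0.18646524,  0.39280911]), 'moment': array([0.04936749, 0.00048973, 0.02930091]), 'gripper_force': 0.0, 'gripper_width': 0.08793403987655968}
scene [[394.58974262   0.         325.1801597 ]
 [  0.         394.58974262 199.30646449]
 [  0.           0.           1.        ]] [-0.0344295  0.         0.         0.         0.       ] [1.17156243 0.60348726 0.75474503] [[-0.72302817  0.69072968 -0.01108054]
 [ 0.42042711  0.4272458  -0.80043867]
 [-0.54815264 -0.58339827 -0.59931223]]
top [[454.14772305   0.         324.61697744]
 [  0.         454.14772305 200.25622217]
 [  0.           0.           1.        ]] [-0.0929949  0.         0.         0.         0.       ] [ 0.2654826  -0.03085656  1.49459385] [[-0.06361766 -0.99797265 -0.00183898]
 [-0.97610041  0.06260686 -0.20810666]
 [ 0.20779988 -0.01144423 -0.97810441]]
```

View pics/scene0.png

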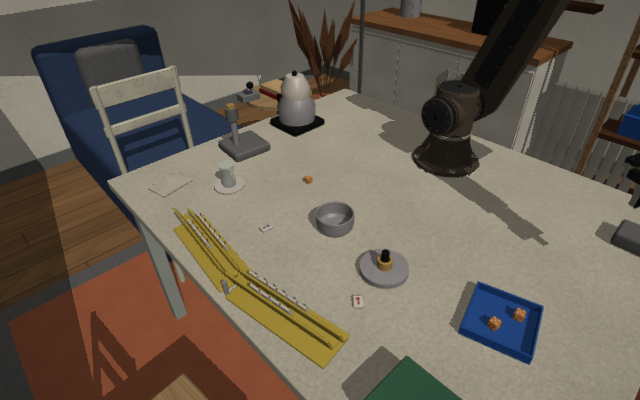

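View pics/top0.png

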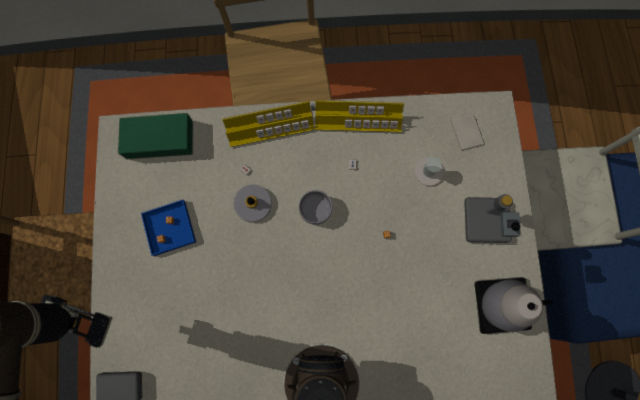

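The scene view shows the loose die at (308,180), the bowl at (335,218), the lids at (384,265) and the tray at (502,320). In the top view the die is at (387,235), the bowl at (315,207), the lids at (252,204) and the knob at about (251,202).

```bash
cat > h.py <<'E'
import cv2, numpy as np
from plant import r
class Cam:
    def __init__(s,n):
        c=r.capture(n); s.im=c["image"]; s.K=np.array(c["K"]); s.d=np.array(c["dist"],float)
        s.rv=np.array(c["rvec"],float); s.t=np.array(c["tvec"],float).ravel(); s.R=cv2.Rodrigues(s.rv)[0]; s.o=-s.R.T@s.t
    def ray(s,uv):
        p=cv2.undistortPoints(np.array(uv,float).reshape(-1,1,2),s.K,s.d).reshape(-1,2)
        return np.c_[p,np.ones(len(p))]@s.R
    def plane(s,uv,z):
        d=s.ray(uv); return s.o+d*((z-s.o[2])/d[:,2])[:,None]
    def px(s,p): return cv2.projectPoints(np.array(p,float).reshape(-1,1,3),s.rv,s.t,s.K,s.d)[0].reshape(-1,2)
def tri(a,ua,b,ub):
    d1=a.ray(ua)[0]; d2=b.ray(ub)[0]
    k=np.linalg.lstsq(np.c_[d1,-d2],b.o-a.o,rcond=None)[0]
    p,q=a.o+k[0]*d1,b.o+k[1]*d2
    return (p+q)/2,np.linalg.norm(p-q)
def blobs(m,amin=5):
    n,l,st,ce=cv2.connectedComponentsWithStats(m.astype(np.uint8))
    return [(ce[i],st[i]) for i in range(1,n) if st[i][4]>=amin]
def orange(c):
    h=cv2.cvtColor(c.im,cv2.COLOR_BGR2HSV); return cv2.inRange(h,(5,120,90),(22,255,255))
E
python3 - <<'E'
from h import *
s,t=Cam("scene"),Cam("top")
for c,roi in ((s,(308,180)),(t,(387,235))):
    m=orange(c)
    for ce,st in blobs(m,8):
        if np.hypot(*(ce-roi))<15: print(ce,st, c.plane(ce,.011)); 
        if np.hypot(*(ce-roi))<15:
            if c is s: a=ce
            else: b=ce
print("die",tri(s,a,t,b))
big=lambda c,x,y,w,h,k: cv2.resize(c.im[y:y+h,x:x+w],None,fx=k,fy=k,interpolation=cv2.INTER_CUBIC)
A=np.hstack([big(t,210,165,132,66,3),big(t,365,215,44,33,6)[:198]])
B=np.hstack([big(s,300,165,120,125,3),big(s,295,165,40,40,9)[:375]])
B=B[:375]
W=max(A.shape[1],B.shape[1]); f=lambda i:cv2.copyMakeBorder(i,0,0,0,W-i.shape[1],cv2.BORDER_CONSTANT)
C=np.vstack([f(A),f(B)]);print(C.shape); cv2.imwrite("pics/crop1.png",C)
E
```

```text
[307.59183673 179.10204082] [304 176   8   8  49] [[ 0.45498467 -0.24458134  0.011     ]]
[386.41025641 234.07692308] [383 231   8   7  39] [[ 0.45396753 -0.24411459  0.011     ]]
die (array([ 0.45436461, -0.24455142,  0.01060911]), np.float64(0.0010122383896313137))Traceback (most recent call last):
  File "<stdin>", line 13, in <module>
    return _nx.concatenate(arrs, 1, dtype=dtype, casting=casting)
           ~~~~~~~~~~~~~~~^^^^^^^^^^^^^^^^^^^^^^^^^^^^^^^^^^^^^^^
ValueError: all the input array dimensions except for the concatenation axis must match exactly, but along dimension 0, the array at index 0 has size 375 and the array at index 1 has size 360
```

```bash
python3 - <<'E'
from h import *
s,t=Cam("scene"),Cam("top")
big=lambda c,x,y,w,h,k: cv2.resize(c.im[y:y+h,x:x+w],None,fx=k,fy=k,interpolation=cv2.INTER_CUBIC)
def grow(i,W,H): 
    i=i[:H,:W]; return cv2.copyMakeBorder(i,0,H-i.shape[0],0,W-i.shape[1],cv2.BORDER_CONSTANT)
C=np.vstack([np.hstack([grow(big(t,210,165,136,66,4),545,264),grow(big(t,375,222,24,24,10),240,264)]),np.hstack([grow(big(s,300,190,120,105,3),545,320),grow(big(s,295,167,24,24,10),240,320)])])
cv2.imwrite("pics/crop1.png",C)
E
```

```text
(no output)
```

View pics/crop1.png

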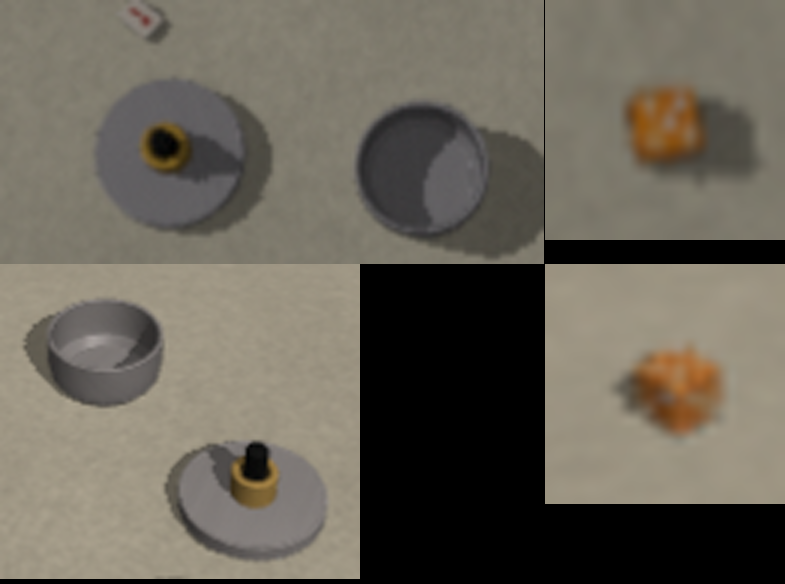

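The crop shows the lid disc in the top view at (252.5,203) with the knob at (250.8,200.8) and the bowl rim at (315.5,207). The die edges are rotated only slightly relative to the image axes.

```bash
cat >> h.py <<'E'
def circ(P):
    A=np.c_[2*P[:,:2],np.ones(len(P))]; x=np.linalg.lstsq(A,(P[:,:2]**2).sum(1),rcond=None)[0]
    return x[:2],np.sqrt(x[2]+x[0]**2+x[1]**2)
def steel(c,at,rad):
    im=cv2.GaussianBlur(c.im,(3,3),0).astype(int); m=((im[...,0]-im[...,2])>-4)|(im.max(2)<40)
    k=np.zeros(m.shape,np.uint8); cv2.circle(k,tuple(at),rad,1,-1); m=(m&(k>0)).astype(np.uint8)
    return max(cv2.findContours(m,cv2.RETR_EXTERNAL,cv2.CHAIN_APPROX_NONE)[0],key=cv2.contourArea)
def dark(c,at,rad):
    m=c.im.max(2)<45; k=np.zeros(m.shape,np.uint8); cv2.circle(k,tuple(at),rad,1,-1)
    return blobs(m&(k>0),4)
E
python3 - <<'E'
from h import *
s,t=Cam("scene"),Cam("top")
for at,z,n in (((315,207),.054,"bowl"),((252,203),.020,"lid")):
    h=cv2.convexHull(steel(t,at,25)).reshape(-1,2); print(n,circ(t.plane(h,z)),cv2.minEnclosingCircle(h))
print("dark s",[(c.round(1),q) for c,q in dark(s,(385,257),12)]); print("dark t",[(c.round(1),q) for c,q in dark(t,(251,202),8)])
c=max(cv2.findContours(orange(t)[222:246,375:399],1,2)[0],key=cv2.contourArea); print(cv2.minAreaRect(c))
# predicted
c1=circ(t.plane(cv2.convexHull(steel(t,(252,203),25)).reshape(-1,2),.02))[0]
print("pred knob top px",t.px([*c1,.07]),s.px([*c1,.07]),"bowl rim fit scene")
h=cv2.convexHull(steel(s,(335,218),30)).reshape(-1,2); h=h[h[:,1]<222]; print(circ(s.plane(h,.054)))
# die top-face edges angle in world: rect of top blob
u=np.array(cv2.boxPoints(cv2.minAreaRect(c)))+[375,222]; p=t.plane(u,.011); e=p[1]-p[0]; print("die edge deg",np.degrees(np.arctan2(e[1],e[0])), "tile/tray", [ (x.round(),t.plane(x,.022)[0].round(3)) for x,_ in blobs(orange(t),20)])
E
```

```text
bowl (array([ 0.55198048, -0.01619348]), np.float64(0.0531374719086417)) ((315.28570556640625, 207.0), 16.490659713745117)
lid (array([0.58507932, 0.19215835]), np.float64(0.06065032226698867)) ((252.24192810058594, 203.0), 18.256168365478516)
dark s [(array([384.8, 255.6]), array([381, 250,   8,  12,  85], dtype=int32))]
dark t [(array([250.8, 200.7]), array([248, 198,   7,   7,  39], dtype=int32))]
((11.5, 12.0), (6.0, 7.0), 90.0)
pred knob top px [[249.92588436 199.78099754]] [[384.99306693 250.3086094 ]] bowl rim fit scene
(array([0.52303152, 0.0162953 ]), np.float64(0.015986110488270613))
die edge deg -93.76237800400715 tile/tray [(array([284.,  32.]), array([1.216, 0.06 , 0.022])), (array([204.,  94.]), array([0.99 , 0.353, 0.022])), (array([316.,  46.]), array([ 1.15 , -0.052,  0.022])), (array([347.,  89.]), array([ 0.973, -0.151,  0.022])), (array([ 52., 105.]), array([0.994, 0.917, 0.022])), (array([526., 125.]), array([ 0.802, -0.771,  0.022])), (array([ 58., 113.]), array([0.959, 0.889, 0.022])), (array([ 53., 142.]), array([0.852, 0.9  , 0.022])), (array([ 45., 188.]), array([0.686, 0.92 , 0.022])), (array([ 37., 186.]), array([0.694, 0.95 , 0.022])), (array([248., 203.]), array([0.584, 0.205, 0.022])), (array([507., 200.]), array([ 0.54 , -0.659,  0.022])), (array([ 57., 223.]), array([0.559, 0.867, 0.022])), (array([ 24., 219.]), array([0.578, 0.987, 0.022])), (array([169., 220.]), array([0.546, 0.474, 0.022])), (array([ 39., 239.]), array([0.507, 0.93 , 0.022])), (array([386., 234.]), array([ 0.453, -0.243,  0.022])), (array([160., 238.]), array([0.485, 0.503, 0.022])), (array([ 84., 251.]), array([0.458, 0.762, 0.022]))]
```

```bash
cat >> h.py <<'E'
def go(x,y,z,yaw):
    q=r.get_state(); p=np.array(q["tcp_pos"]); a=np.radians(q["eef_rot"][2]); c,s=np.cos(a),np.sin(a); d=np.array([x,y,z])-p
    print("t",round(q["time_s"],2),"p",p.round(4),"rot",np.round(q["eef_rot"],1),"F",np.round(q["contact_force"],1),"w",round(q["gripper_width"],4),"gf",round(q["gripper_force"],1))
    print("dp",np.round([c*d[0]+s*d[1],s*d[0]-c*d[1],-d[2]],4)*1000,"roll",-np.radians(yaw-q["eef_rot"][2]).round(3))
E
```

Request:
{"api": "send_rows", "payload": {
  "steps": [
    {"dp": [30, 25, 5], "roll": -0.05, "jaw": 80},
    {"dp": [75, 65, 10], "roll": -0.12, "jaw": 70},
    {"dp": [120, 105, 20], "roll": -0.19, "jaw": 60},
    {"dp": [165, 145, 30], "roll": -0.26, "jaw": 55},
    {"dp": [210, 185, 40], "roll": -0.29, "jaw": 55}
  ]
}}

```text
time_s: 1.02
tcp_pos: [0.3704, 0.3822, 0.2006]
eef_rot: [-180.0, -0.0, -4.0]
contact_force: [1.4, -0.3, 0.5]
gripper_width: 0.049
gripper_force: 0.0
```

```bash
python3 -c "
from h import *
go(.5,.1,.2,-4); go(.4544,-.2446,.1,-4)"
```

```text
t 1.02 p [0.3704 0.3822 0.2006] rot [-180.   -0.   -4.] F [ 1.4 -0.3  0.5] w 0.049 gf 0.0
dp [148.9 272.5   0.6] roll 0.0
t 1.02 p [0.3704 0.3822 0.2006] rot [-180.   -0.   -4.] F [ 1.4 -0.3  0.5] w 0.049 gf 0.0
dp [127.5 619.4 100.6] roll 0.0
```

Request:
{"api": "send_rows", "payload": {
  "steps": [
    {"dp": [30, 50, 0], "roll": 0, "jaw": 55},
    {"dp": [60, 105, 0], "roll": 0, "jaw": 55},
    {"dp": [90, 160, 0], "roll": 0, "jaw": 55},
    {"dp": [120, 215, 0], "roll": 0, "jaw": 55},
    {"dp": [145, 270, 0], "roll": 0, "jaw": 55}
  ]
}}

```text
time_s: 1.65
tcp_pos: [0.4959, 0.1024, 0.201]
eef_rot: [-180.0, -0.1, -4.1]
contact_force: [1.0, 0.5, -0.2]
gripper_width: 0.0481
gripper_force: 0.0
```

Request:
{"api": "send_rows", "payload": {
  "steps": [
    {"dp": [0, 60, 5], "roll": 0, "jaw": 55},
    {"dp": [-5, 120, 20], "roll": 0, "jaw": 55},
    {"dp": [-10, 180, 40], "roll": 0, "jaw": 55},
    {"dp": [-15, 240, 60], "roll": 0, "jaw": 55},
    {"dp": [-20, 300, 80], "roll": 0, "jaw": 55}
  ]
}}

```text
time_s: 2.28
tcp_pos: [0.4539, -0.1927, 0.1214]
eef_rot: [180.0, -0.1, -4.1]
contact_force: [1.2, -0.6, 0.2]
gripper_width: 0.0482
gripper_force: 0.0
```

```bash
python3 -c "
from h import *
go(.4544,-.2446,.06,-4)"
```

```text
t 2.27 p [ 0.4539 -0.1927  0.1214] rot [ 1.8e+02 -1.0e-01 -4.1e+00] F [ 1.2 -0.6  0.2] w 0.0482 gf 0.0
dp [ 4.2 51.7 61.4] roll -0.001
```

Request:
{"api": "send_rows", "payload": {
  "steps": [
    {"dp": [2, 25, 15], "roll": 0, "jaw": 55},
    {"dp": [4, 45, 40], "roll": 0, "jaw": 55},
    {"dp": [4, 52, 60], "roll": 0, "jaw": 55},
    {"dp": [4, 52, 61], "roll": 0, "jaw": 55}
  ]
}}

```text
time_s: 2.78
tcp_pos: [0.4532, -0.2434, 0.0593]
eef_rot: [-180.0, 0.2, -4.2]
contact_force: [-0.2, -0.3, 0.1]
gripper_width: 0.0482
gripper_force: 0.0
```

```bash
python3 - <<'E'
from h import *
go(.4544,-.2446,.017,-4)
s,t=Cam("scene"),Cam("top")
u=s.px([.4544,-.2446,.02])[0].astype(int)
a=cv2.resize(s.im[u[1]-40:u[1]+25,u[0]-35:u[0]+35],None,fx=6,fy=6,interpolation=cv2.INTER_CUBIC)
u=t.px([.4544,-.2446,.02])[0].astype(int)
b=cv2.resize(t.im[u[1]-40:u[1]+25,u[0]-30:u[0]+30],None,fx=6,fy=6,interpolation=cv2.INTER_CUBIC)
cv2.imwrite("pics/die1.png",np.hstack([a,b]))
for c in (s,t): print(c.px([r.get_state()["tcp_pos"]]),[(x.round(1),q[4]) for x,q in blobs(orange(c),8) if np.hypot(*(x-c.px([.4544,-.2446,.02])[0]))<15])
E
```

```text
t 2.77 p [ 0.4532 -0.2434  0.0593] rot [-180.     0.2   -4.2] F [-0.2 -0.3  0.1] w 0.0482 gf 0.0
dp [ 1.3  1.1 42.3] roll -0.003
[[307.43657786 166.69241623]] [(array([307.7, 179. ]), np.int32(51))]
[[388.11196322 231.80708097]] []
```

View pics/die1.png

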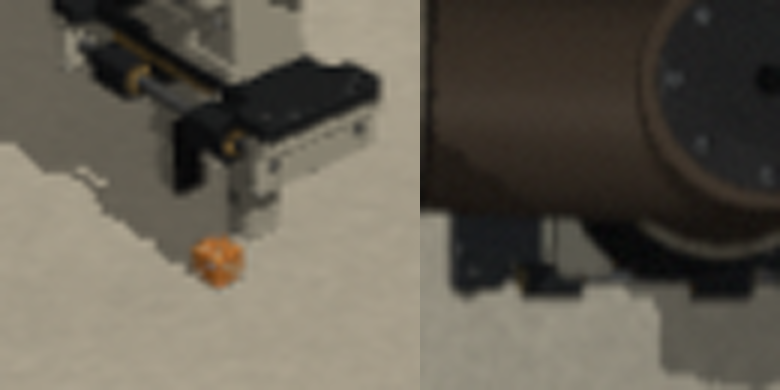

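The scene view has the die at (308,179), below and between the two fingers. The top view is blocked by the arm, so I'll descend on the measured position.

Request:
{"api": "send_rows", "payload": {
  "newtons": 10,
  "steps": [
    {"dp": [1, 1, 15], "roll": 0, "jaw": 55},
    {"dp": [1, 1, 32], "roll": 0, "jaw": 55},
    {"dp": [1, 1, 42], "roll": 0, "jaw": 55},
    {"dp": [1, 1, 42], "roll": 0, "jaw": 30},
    {"dp": [1, 1, 42], "roll": 0, "jaw": 15}
  ]
}}

```text
time_s: 3.5
tcp_pos: [0.4556, -0.2441, 0.0188]
eef_rot: [180.0, -0.0, -4.1]
contact_force: [-1.0, -0.0, 0.2]
gripper_width: 0.0339
gripper_force: 0.0
```

Request:
{"api": "send_rows", "payload": {
  "steps": [
    {"dp": [0, 0, 0], "roll": 0, "jaw": 10},
    {"dp": [0, 0, 0], "roll": 0, "jaw": 10},
    {"dp": [0, 0, 0], "roll": 0, "jaw": 10}
  ]
}}

```text
time_s: 3.88
tcp_pos: [0.4556, -0.2442, 0.019]
eef_rot: [180.0, -0.1, -4.1]
contact_force: [-0.4, 1.0, 3.7]
gripper_width: 0.0224
gripper_force: 9.9
```

Request:
{"api": "send_rows", "payload": {
  "steps": [
    {"dp": [0, 0, -20], "roll": 0, "jaw": 10},
    {"dp": [0, 0, -60], "roll": 0, "jaw": 10},
    {"dp": [15, -45, -85], "roll": 0, "jaw": 10},
    {"dp": [35, -100, -90], "roll": 0, "jaw": 10},
    {"dp": [55, -155, -90], "roll": 0, "jaw": 10}
  ]
}}

```text
time_s: 4.5
tcp_pos: [0.5221, -0.0921, 0.1095]
eef_rot: [-180.0, -0.1, -4.2]
contact_force: [0.9, -0.2, -0.0]
gripper_width: 0.0221
gripper_force: 9.9
```

Request:
{"api": "send_rows", "payload": {
  "steps": [
    {"dp": [15, -45, 0], "roll": 0, "jaw": 10},
    {"dp": [23, -72, 0], "roll": 0, "jaw": 10},
    {"dp": [25, -79, 0], "roll": 0, "jaw": 10},
    {"dp": [25, -79, 0], "roll": 0, "jaw": 10}
  ]
}}

```text
time_s: 5.0
tcp_pos: [0.5515, -0.0165, 0.1082]
eef_rot: [180.0, 0.0, -4.1]
contact_force: [-0.2, 0.4, 0.9]
gripper_width: 0.0224
gripper_force: 9.9
```

```bash
python3 - <<'E'
from h import *
go(.552,-.016,.0245,-4)
s=Cam("scene"); u=s.px([.552,-.016,.06])[0].astype(int)
print([(x.round(1),q[4]) for x,q in blobs(orange(s),6) if np.hypot(*(x-u))<40], s.px([r.get_state()["tcp_pos"]]))
cv2.imwrite("pics/bowl1.png",cv2.resize(s.im[u[1]-60:u[1]+60,u[0]-60:u[0]+60],None,fx=4,fy=4,interpolation=cv2.INTER_CUBIC))
E
```

```text
t 5.0 p [ 0.5515 -0.0165  0.1082] rot [180.    0.   -4.1] F [-0.2  0.4  0.9] w 0.0224 gf 9.9
dp [ 0.5 -0.6 83.7] roll -0.002
[(array([333.5, 198. ]), np.int32(35))] [[334.97617709 196.254861  ]]
```

View pics/bowl1.png

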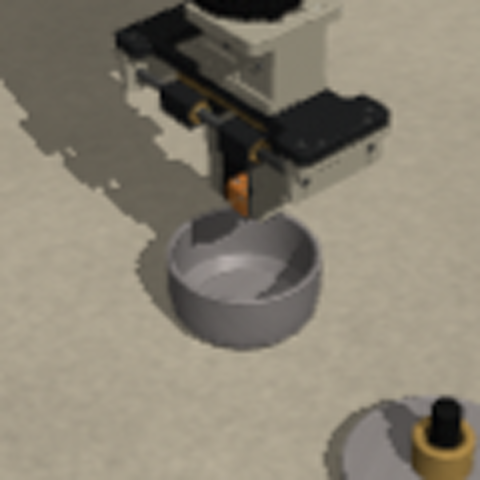

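The scene view shows the die in the jaws above the centre of the bowl (die at (333.5,198), bowl rim centred near (335,214)).

Request:
{"api": "send_rows", "payload": {
  "steps": [
    {"dp": [0, 0, 20], "roll": 0, "jaw": 10},
    {"dp": [0, 0, 45], "roll": 0, "jaw": 10},
    {"dp": [0, 0, 65], "roll": 0, "jaw": 10},
    {"dp": [0, 0, 77], "roll": 0, "jaw": 10},
    {"dp": [0, 0, 80], "roll": 0, "jaw": 10}
  ]
}}

```text
time_s: 5.68
tcp_pos: [0.5513, -0.0173, 0.0279]
eef_rot: [180.0, 0.1, -4.2]
contact_force: [0.3, 0.8, 0.1]
gripper_width: 0.0219
gripper_force: 9.9
```

Request:
{"api": "send_rows", "payload": {
  "steps": [
    {"dp": [0, 0, 1], "roll": 0, "jaw": 10},
    {"dp": [0, 0, 2], "roll": 0, "jaw": 10},
    {"dp": [0, 0, 3], "roll": 0, "jaw": 10}
  ]
}}

```text
time_s: 6.05
tcp_pos: [0.5521, -0.0164, 0.0259]
eef_rot: [-180.0, -0.1, -4.1]
contact_force: [0.5, -0.1, -0.2]
gripper_width: 0.0219
gripper_force: 9.9
```

Request:
{"api": "send_rows", "payload": {
  "steps": [
    {"dp": [0, 0, 1], "roll": 0, "jaw": 10},
    {"dp": [0, 0, 2], "roll": 0, "jaw": 10},
    {"dp": [0, 0, 2], "roll": 0, "jaw": 30},
    {"dp": [0, 0, 2], "roll": 0, "jaw": 38},
    {"dp": [0, 0, 2], "roll": 0, "jaw": 38}
  ]
}}

```text
time_s: 6.68
tcp_pos: [0.5518, -0.0165, 0.0235]
eef_rot: [-180.0, -0.0, -4.1]
contact_force: [0.2, 0.0, -0.9]
gripper_width: 0.0329
gripper_force: 0.0
```

Request:
{"api": "send_rows", "payload": {
  "steps": [
    {"dp": [0, 0, 0], "roll": 0, "jaw": 38},
    {"dp": [0, 0, -10], "roll": 0, "jaw": 38},
    {"dp": [0, 0, -35], "roll": 0, "jaw": 38},
    {"dp": [0, 0, -75], "roll": 0, "jaw": 38},
    {"dp": [0, 0, -125], "roll": 0, "jaw": 38}
  ]
}}

```text
time_s: 7.3
tcp_pos: [0.5512, -0.0167, 0.1497]
eef_rot: [180.0, 0.1, -4.1]
contact_force: [1.1, 0.5, 0.1]
gripper_width: 0.033
gripper_force: 0.0
```

```bash
python3 - <<'E'
from h import *
go(.585,.192,.145,-4)
s=Cam("scene")
print([(x.round(1),q[4]) for x,q in blobs(orange(s),6) if np.hypot(*(x-(335,218)))<30],s.px([.552,-.016,.015]))
E
```

```text
t 7.3 p [ 0.5512 -0.0167  0.1497] rot [ 1.8e+02  1.0e-01 -4.1e+00] F [1.1 0.5 0.1] w 0.033 gf 0.0
dp [  18.8 -210.6    4.7] roll -0.002
[(array([335.8, 221. ]), np.int32(45))] [[334.92307423 222.39408601]]
```

Request:
{"api": "send_rows", "payload": {
  "steps": [
    {"dp": [3, -30, 0], "roll": 0, "jaw": 55},
    {"dp": [8, -85, 0], "roll": 0, "jaw": 60},
    {"dp": [13, -140, 0], "roll": 0, "jaw": 60},
    {"dp": [17, -190, 5], "roll": 0, "jaw": 60},
    {"dp": [19, -210, 25], "roll": 0, "jaw": 60}
  ]
}}

```text
time_s: 7.98
tcp_pos: [0.587, 0.1947, 0.1247]
eef_rot: [-179.9, -0.2, -4.0]
contact_force: [0.5, -0.7, 0.2]
gripper_width: 0.0527
gripper_force: 0.0
```

Request:
{"api": "send_rows", "payload": {
  "steps": [
    {"dp": [0, 0, 15], "roll": 0, "jaw": 60},
    {"dp": [0, 0, 25], "roll": 0, "jaw": 60},
    {"dp": [0, 0, 25], "roll": 0, "jaw": 60}
  ]
}}

```text
time_s: 8.35
tcp_pos: [0.5853, 0.1901, 0.0976]
eef_rot: [179.9, 0.1, -4.2]
contact_force: [0.8, -0.1, 0.4]
gripper_width: 0.0526
gripper_force: 0.0
```

```bash
python3 - <<'E'
from h import *
go(.585,.192,.0635,-4)
s=Cam("scene"); u=s.px([.585,.192,.06])[0].astype(int)
print(u,s.px([r.get_state()["tcp_pos"]]))
cv2.imwrite("pics/lid1.png",cv2.resize(s.im[u[1]-45:u[1]+45,u[0]-45:u[0]+45],None,fx=6,fy=6,interpolation=cv2.INTER_CUBIC))
E
```

```text
t 8.35 p [0.5853 0.1901 0.0976] rot [ 1.799e+02  1.000e-01 -4.200e+00] F [ 0.8 -0.1  0.4] w 0.0526 gf 0.0
dp [-0.4 -1.9 34.1] roll -0.003
[384 253] [[385.19408801 241.63354316]]
```

View pics/lid1.png

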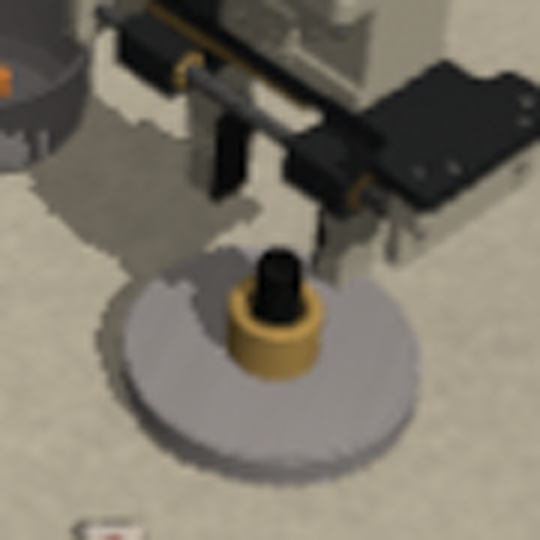

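The scene crop shows the knob top at crop (279,255), midway between the fingertips at (225,190) and (345,275). The die is visible in the bowl.

Request:
{"api": "send_rows", "payload": {
  "newtons": 40,
  "steps": [
    {"dp": [0, -2, 15], "roll": 0, "jaw": 60},
    {"dp": [0, -2, 28], "roll": 0, "jaw": 60},
    {"dp": [0, -2, 34], "roll": 0, "jaw": 60},
    {"dp": [0, -2, 34], "roll": 0, "jaw": 60}
  ]
}}

```text
time_s: 8.9
tcp_pos: [0.5856, 0.1933, 0.0637]
eef_rot: [179.9, 0.1, -4.1]
contact_force: [0.4, 0.1, 0.3]
gripper_width: 0.0524
gripper_force: 0.0
```

Request:
{"api": "send_rows", "payload": {
  "steps": [
    {"dp": [0, 0, 0], "roll": 0, "jaw": 40},
    {"dp": [0, 0, 0], "roll": 0, "jaw": 28},
    {"dp": [0, 0, 0], "roll": 0, "jaw": 20},
    {"dp": [0, 0, 0], "roll": 0, "jaw": 10},
    {"dp": [0, 0, 0], "roll": 0, "jaw": 10}
  ]
}}

```text
time_s: 9.52
tcp_pos: [0.5863, 0.1939, 0.0648]
eef_rot: [-180.0, -0.0, -4.1]
contact_force: [0.7, 0.4, 1.1]
gripper_width: 0.019
gripper_force: 40.0
```

Request:
{"api": "send_rows", "payload": {
  "steps": [
    {"dp": [0, 0, -5], "roll": 0, "jaw": 10},
    {"dp": [0, 0, -15], "roll": 0, "jaw": 10},
    {"dp": [0, 0, -35], "roll": 0, "jaw": 10},
    {"dp": [0, 0, -65], "roll": 0, "jaw": 10},
    {"dp": [0, 0, -95], "roll": 0, "jaw": 10}
  ]
}}

```text
time_s: 10.15
tcp_pos: [0.5857, 0.1933, 0.1606]
eef_rot: [180.0, 0.0, -4.1]
contact_force: [-0.4, 1.1, -2.6]
gripper_width: 0.0189
gripper_force: 40.0
```

Request:
{"api": "send_rows", "payload": {
  "steps": [
    {"dp": [0, 0, 0], "roll": 0, "jaw": 10},
    {"dp": [0, 0, 0], "roll": 0, "jaw": 10}
  ]
}}

```text
time_s: 10.4
tcp_pos: [0.5853, 0.1933, 0.1589]
eef_rot: [180.0, 0.1, -4.1]
contact_force: [0.2, 0.1, -2.9]
gripper_width: 0.0189
gripper_force: 40.0
```

```bash
python3 - <<'E'
from h import *
go(.552,-.016,.16,-4)
s=Cam("scene"); u=s.px([.585,.192,.14])[0].astype(int)
print(u,s.px([r.get_state()["tcp_pos"]]))
cv2.imwrite("pics/lid2.png",cv2.resize(s.im[u[1]-40:u[1]+55,u[0]-50:u[0]+50],None,fx=6,fy=6,interpolation=cv2.INTER_CUBIC))
E
```

```text
t 10.4 p [0.5853 0.1933 0.1589] rot [ 1.8e+02  1.0e-01 -4.1e+00] F [ 0.2  0.1 -2.9] w 0.0189 gf 40.0
dp [-18.1 211.2  -1.1] roll -0.002
[387 228] [[388.36424646 223.11609071]]
```

View pics/lid2.png

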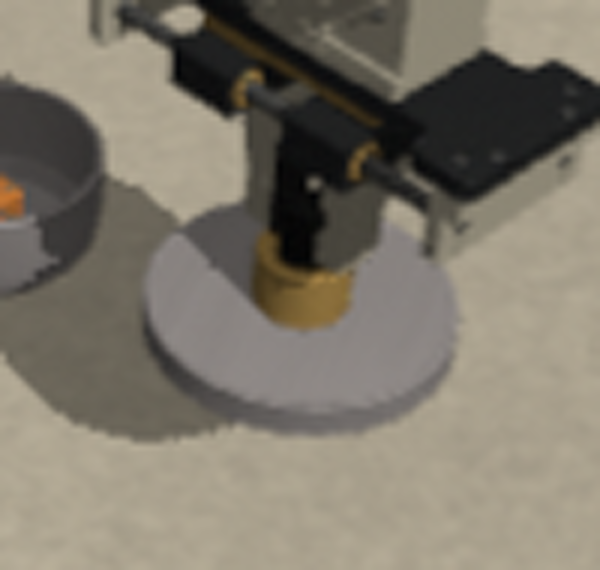

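The lids hang level and nested in the jaws: disc extremes at crop x≈145 and 457, collar at (303,290). The die is in the bowl at left.

```bash
python3 - <<'E'
from h import *
s=Cam("scene"); th=np.linspace(0,2*np.pi,180)
for dx,dy in ((0,0),(.003,0),(-.003,0)):
    P=np.c_[.5853+dx+.063*np.cos(th),.1933+dy+.063*np.sin(th),np.full(180,.1145)]
    q=s.px(P); print(q.min(0).round(1),q.max(0).round(1), "collar",s.px([.5853+dx,.1933+dy,.12])[0].round(1))
u=(387,228)
im=s.im.astype(int); m=(im[...,0]-im[...,2]>-4)&(im.min(2)>60)
for y in range(234,248,2):
    x=np.where(m[y,345:430])[0]+345; print(y,x.min(),x.max())
o=[(x.round(1),q) for x,q in blobs(orange(s),20) if np.hypot(*(x-(387,237)))<12]; print(o)
E
```

```text
[360.4 220.3] [413.5 255.9] collar [387.  235.5]
[359.6 220.8] [412.7 256.6] collar [386.2 236.1]
[361.3 219.8] [414.2 255.3] collar [387.8 234.9]Traceback (most recent call last):
  File "<stdin>", line 9, in <module>
    return umr_minimum(a, axis, None, out, keepdims, initial, where)
ValueError: zero-size array to reduction operation minimum which has no identity
```

Request:
{"api": "send_rows", "payload": {
  "steps": [
    {"dp": [-2, 20, 0], "roll": 0, "jaw": 10},
    {"dp": [-6, 60, 0], "roll": 0, "jaw": 10},
    {"dp": [-10, 110, 0], "roll": 0, "jaw": 10},
    {"dp": [-14, 160, 0], "roll": 0, "jaw": 10},
    {"dp": [-17, 195, 0], "roll": 0, "jaw": 10}
  ]
}}

```text
time_s: 11.12
tcp_pos: [0.5536, -0.0023, 0.1588]
eef_rot: [180.0, 0.1, -4.2]
contact_force: [0.6, 0.7, -2.9]
gripper_width: 0.0188
gripper_force: 40.0
```

Request:
{"api": "send_rows", "payload": {
  "steps": [
    {"dp": [-1, 13, 0], "roll": 0, "jaw": 10},
    {"dp": [-1, 16, 0], "roll": 0, "jaw": 10},
    {"dp": [-1, 16, 0], "roll": 0, "jaw": 10},
    {"dp": [-1, 16, 0], "roll": 0, "jaw": 10}
  ]
}}

```text
time_s: 11.62
tcp_pos: [0.5531, -0.0147, 0.1593]
eef_rot: [-180.0, 0.0, -4.1]
contact_force: [0.3, 0.6, -2.6]
gripper_width: 0.019
gripper_force: 40.0
```

```bash
python3 - <<'E'
from h import *
go(.552,-.016,.118,-4)
s=Cam("scene"); u=s.px([.552,-.016,.09])[0].astype(int); print(u)
cv2.imwrite("pics/bowl2.png",cv2.resize(s.im[u[1]-40:u[1]+50,u[0]-45:u[0]+45],None,fx=6,fy=6,interpolation=cv2.INTER_CUBIC))
E
```

```text
t 11.62 p [ 0.5531 -0.0147  0.1593] rot [-180.     0.    -4.1] F [ 0.3  0.6 -2.6] w 0.019 gf 40.0
dp [-1.   1.4 41.3] roll -0.001
[335 201]
```

View pics/bowl2.png

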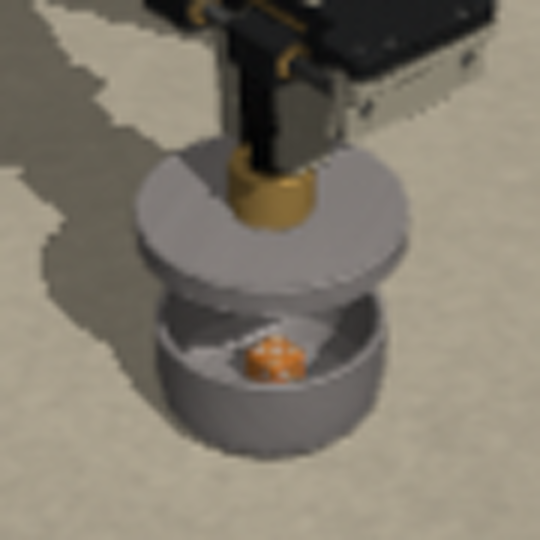

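The lid disc centre is at crop column 272.5 and the bowl rim centre at 271, so they line up. The die is visible inside the bowl.

Request:
{"api": "send_rows", "payload": {
  "steps": [
    {"dp": [-1, 1.5, 10], "roll": 0, "jaw": 10},
    {"dp": [-1, 1.5, 20], "roll": 0, "jaw": 10},
    {"dp": [-1, 1.5, 30], "roll": 0, "jaw": 10},
    {"dp": [-1, 1.5, 38], "roll": 0, "jaw": 10},
    {"dp": [-1, 1.5, 41], "roll": 0, "jaw": 10}
  ]
}}

```text
time_s: 12.3
tcp_pos: [0.5515, -0.0171, 0.1176]
eef_rot: [180.0, 0.1, -4.1]
contact_force: [-0.2, -0.7, -2.8]
gripper_width: 0.0191
gripper_force: 40.0
```

Request:
{"api": "send_rows", "payload": {
  "steps": [
    {"dp": [0, 0, 3], "roll": 0, "jaw": 10},
    {"dp": [0, 0, 5], "roll": 0, "jaw": 10},
    {"dp": [0, 0, 7], "roll": 0, "jaw": 10},
    {"dp": [0, 0, 8], "roll": 0, "jaw": 10}
  ]
}}

```text
time_s: 12.8
tcp_pos: [0.5524, -0.0166, 0.1107]
eef_rot: [-180.0, -0.1, -4.1]
contact_force: [0.9, 2.7, -1.5]
gripper_width: 0.019
gripper_force: 40.0
```

Request:
{"api": "send_rows", "payload": {
  "steps": [
    {"dp": [0, 0, 1], "roll": 0, "jaw": 10},
    {"dp": [0, 0, 2], "roll": 0, "jaw": 10},
    {"dp": [0, 0, 3], "roll": 0, "jaw": 10}
  ]
}}

```text
time_s: 13.18
tcp_pos: [0.5521, -0.0168, 0.1075]
eef_rot: [-180.0, -0.0, -4.1]
contact_force: [1.3, 3.4, 0.2]
gripper_width: 0.0191
gripper_force: 40.0
```

Request:
{"api": "send_rows", "payload": {
  "steps": [
    {"dp": [0, -1, 0], "roll": 0, "jaw": 10},
    {"dp": [0, -1.5, 1], "roll": 0, "jaw": 10},
    {"dp": [0, -1.5, 1.5], "roll": 0, "jaw": 10},
    {"dp": [0, -1.5, 1.5], "roll": 0, "jaw": 10}
  ]
}}

```text
time_s: 13.68
tcp_pos: [0.5522, -0.0158, 0.1068]
eef_rot: [180.0, -0.0, -4.1]
contact_force: [0.1, 1.0, 6.8]
gripper_width: 0.0189
gripper_force: 40.0
```

Seated: z is 0.1068 as predicted and the force now pushes up. Releasing and backing up.

Request:
{"api": "send_rows", "payload": {
  "steps": [
    {"dp": [0, 0, -0.5], "roll": 0, "jaw": 30},
    {"dp": [0, 0, -0.5], "roll": 0, "jaw": 50},
    {"dp": [0, 0, -0.5], "roll": 0, "jaw": 70},
    {"dp": [0, 0, -0.5], "roll": 0, "jaw": 75},
    {"dp": [0, 0, -0.5], "roll": 0, "jaw": 75}
  ]
}}

```text
time_s: 14.3
tcp_pos: [0.5518, -0.0155, 0.1064]
eef_rot: [180.0, 0.0, -4.1]
contact_force: [-0.5, -0.3, -0.1]
gripper_width: 0.0611
gripper_force: 0.0
```

Request:
{"api": "send_rows", "payload": {
  "steps": [
    {"dp": [0, 0, -15], "roll": 0, "jaw": 75},
    {"dp": [0, 0, -40], "roll": 0, "jaw": 75},
    {"dp": [0, 0, -60], "roll": 0, "jaw": 75},
    {"dp": [0, 0, -60], "roll": 0, "jaw": 75}
  ]
}}

```text
time_s: 14.8
tcp_pos: [0.5532, -0.0152, 0.1692]
eef_rot: [-179.9, -0.2, -4.1]
contact_force: [0.8, -0.0, -0.1]
gripper_width: 0.0658
gripper_force: 0.0
```

```bash
python3 - <<'E'
from h import *
go(.552,-.016,.081,-4)
s=Cam("scene"); u=s.px([.552,-.016,.09])[0].astype(int); print(u)
cv2.imwrite("pics/seat.png",cv2.resize(s.im[u[1]-40:u[1]+50,u[0]-45:u[0]+45],None,fx=6,fy=6,interpolation=cv2.INTER_CUBIC))
print([(x.round(1),q[:4]) for x,q in dark(s,s.px([.552,-.016,.10])[0].astype(int),9)],"pred",s.px([[.552,-.016,.112],[.552,-.016,.088]]))
print("collar",[(x.round(1),q) for x,q in blobs(orange(s),15) if np.hypot(*(x-u))<20], "pred mid", s.px([.552,-.016,.075]))
E
```

```text
t 14.8 p [ 0.5532 -0.0152  0.1692] rot [-179.9   -0.2   -4.1] F [ 0.8 -0.  -0.1] w 0.0658 gf 0.0
dp [-1.1  0.9 88.2] roll -0.002
[335 201]
[(array([334.7, 199.5]), array([332, 194,   7,  11], dtype=int32))] pred [[335.05523776 195.42826237]
 [335.02153725 202.36611358]]
collar [(array([335.4, 207.2]), array([328, 200,  14,  14, 110], dtype=int32))] pred mid [[335.003563   206.04888378]]
```

View pics/seat.png

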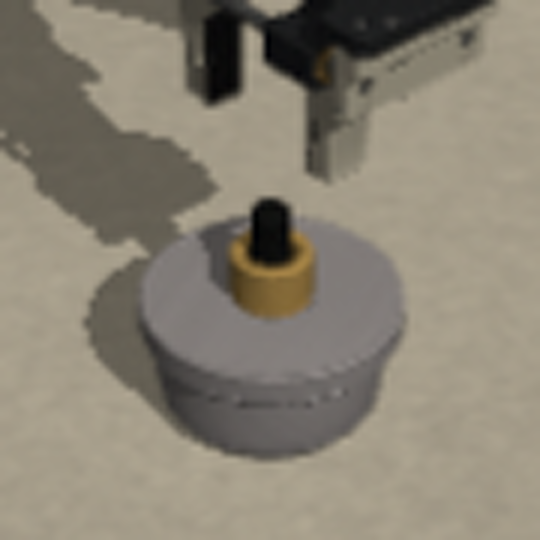

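The lids sit level on the bowl with the flange line even; the knob top is at crop (271,205) and the collar at (272,280). Moving down to the collar.

Request:
{"api": "send_rows", "payload": {
  "newtons": 25,
  "steps": [
    {"dp": [-1, 1, 20], "roll": 0, "jaw": 75},
    {"dp": [-1, 1, 45], "roll": 0, "jaw": 75},
    {"dp": [-1, 1, 68], "roll": 0, "jaw": 75},
    {"dp": [-1, 1, 82], "roll": 0, "jaw": 75},
    {"dp": [-1, 1, 87], "roll": 0, "jaw": 75}
  ]
}}

```text
time_s: 15.48
tcp_pos: [0.5504, -0.0166, 0.0786]
eef_rot: [180.0, 0.1, -4.1]
contact_force: [-0.1, -0.6, 0.2]
gripper_width: 0.0657
gripper_force: 0.0
```

Request:
{"api": "send_rows", "payload": {
  "steps": [
    {"dp": [0, 0, 0], "roll": 0, "jaw": 75},
    {"dp": [0, 0, 0], "roll": 0, "jaw": 75}
  ]
}}

```text
time_s: 15.72
tcp_pos: [0.5513, -0.0163, 0.0802]
eef_rot: [-180.0, -0.1, -4.1]
contact_force: [0.1, -0.7, -0.1]
gripper_width: 0.0657
gripper_force: 0.0
```

Request:
{"api": "send_rows", "payload": {
  "steps": [
    {"dp": [0, 0, 0], "roll": 0, "jaw": 60},
    {"dp": [0, 0, 0], "roll": 0, "jaw": 50},
    {"dp": [0, 0, 0], "roll": 0, "jaw": 42},
    {"dp": [0, 0, 0], "roll": 0, "jaw": 36},
    {"dp": [0, 0, 0], "roll": 0, "jaw": 36}
  ]
}}

```text
time_s: 16.35
tcp_pos: [0.5509, -0.0164, 0.0796]
eef_rot: [-180.0, -0.0, -4.1]
contact_force: [0.4, -0.0, 2.3]
gripper_width: 0.0395
gripper_force: 25.0
```

Request:
{"api": "send_rows", "payload": {
  "steps": [
    {"dp": [0, 0, 0], "roll": 0, "jaw": 36},
    {"dp": [0, 0, 0], "roll": 0, "jaw": 36}
  ]
}}

```text
time_s: 16.6
tcp_pos: [0.5509, -0.0164, 0.0796]
eef_rot: [-180.0, -0.0, -4.1]
contact_force: [-1.1, 0.6, 4.3]
gripper_width: 0.0395
gripper_force: 25.0
```

Request:
{"api": "send_rows", "payload": {
  "steps": [
    {"dp": [0, 0, -2], "roll": 0, "jaw": 36},
    {"dp": [0, 0, -6], "roll": 0, "jaw": 36},
    {"dp": [0, 0, -10], "roll": 0, "jaw": 36},
    {"dp": [0, 0, -14], "roll": 0, "jaw": 36},
    {"dp": [0, 0, -14], "roll": 0, "jaw": 36}
  ]
}}

```text
time_s: 17.23
tcp_pos: [0.551, -0.0164, 0.0939]
eef_rot: [-180.0, -0.0, -4.1]
contact_force: [0.4, 0.7, -1.7]
gripper_width: 0.0396
gripper_force: 25.0
```

Request:
{"api": "send_rows", "payload": {
  "steps": [
    {"dp": [0, 0, -12], "roll": 0, "jaw": 36},
    {"dp": [0, 0, -30], "roll": 0, "jaw": 36},
    {"dp": [0, 0, -50], "roll": 0, "jaw": 36},
    {"dp": [0, 0, -64], "roll": 0, "jaw": 36},
    {"dp": [0, 0, -72], "roll": 0, "jaw": 36}
  ]
}}

```text
time_s: 17.85
tcp_pos: [0.551, -0.0163, 0.1665]
eef_rot: [-180.0, -0.1, -4.1]
contact_force: [0.1, 1.0, -1.2]
gripper_width: 0.0396
gripper_force: 25.0
```

Request:
{"api": "send_rows", "payload": {
  "steps": [
    {"dp": [0, 0, -3], "roll": 0, "jaw": 36},
    {"dp": [0, 0, -3], "roll": 0, "jaw": 36},
    {"dp": [0, 0, -3], "roll": 0, "jaw": 36},
    {"dp": [0, 0, -3], "roll": 0, "jaw": 36}
  ]
}}

```text
time_s: 18.35
tcp_pos: [0.5506, -0.0165, 0.168]
eef_rot: [180.0, 0.0, -4.1]
contact_force: [0.1, 0.3, -1.2]
gripper_width: 0.0395
gripper_force: 25.0
```

```bash
python3 - <<'E'
from h import *
go(.552,-.016,.168,-4)
s=Cam("scene"); u=s.px([.552,-.016,.10])[0].astype(int); print(u)
cv2.imwrite("pics/end.png",cv2.resize(s.im[u[1]-50:u[1]+55,u[0]-50:u[0]+50],None,fx=5.5,fy=5.5,interpolation=cv2.INTER_CUBIC))
E
```

```text
t 18.35 p [ 0.5506 -0.0165  0.168 ] rot [180.    0.   -4.1] F [ 0.1  0.3 -1.2] w 0.0395 gf 25.0
dp [ 1.4 -0.6 -0. ] roll -0.002
[335 198]
```

View pics/end.png

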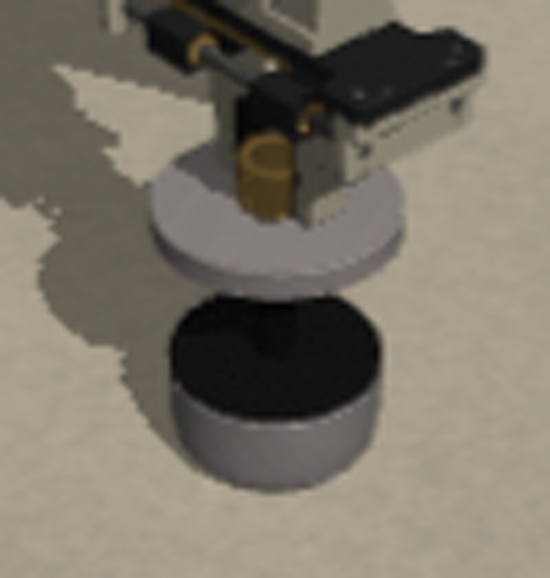

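The black inner lid is seated level on the bowl (flange centred at crop (275,355)). The steel lid is held level above it by the collar, and the force reading of 1.2 N is its own weight alone.

```bash
python3 -c "
from plant import r
print(r.close_job())"
```

```text
the job is handed in; nothing more can be done
None
```

The job is handed in at about 18 s of the 59 s allowed, verdict not shown: die in the bowl, inner lid seated on it, and the outer lid held level by its collar about 23 mm above the knob.

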